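Close the lock box and hold its key turned

ROBOT

A 7-joint arm with a two-finger parallel gripper is mounted at the origin on a cart in front of the work surface, level with it; the furniture and walls round the work are solid. World frame = base frame: x ahead of the robot, y to its left, z up, the work surface at z = 0. Lengths are in mm, angles in degrees, forces in N, time in s.
With the tool pointing down it reaches from about 400 to 900 mm from the base axis. Payload 5.5 kg.
Tool frame: the origin (TCP) lies on the centre line of the jaws, within the pads' length; the fingertips stand 22 mm ahead of it and the grasp point (between the pads) lies 3 mm ahead of it; z points along the fingers, x is the direction in which the jaws open and shut, and the axes are right-handed (so a half turn about z gives the same grasp; the last joint's range is limited). The gripper opens to 85 mm and grips with 20 to 120 N. Pads are 22 mm wide; open, the fingers measure 114 mm over their backs; the gripper's body (76 mm by 85 mm) begins 54 mm behind the grasp point. The pads swing forward as they close: fully open they stand 13 mm farther back than shut.
Start: joints at [87.731, 28.699, -24.465, 88.831, 12.651, 65.22, -12.049], TCP at [193.859, -620.418, 253.31] pointing down, gripper open.
Joint ranges: [-164.97, 164.97], [-17.58, 116.51], [-87.97, 89.64], [11.32, 138.91], [-80.73, 260.73], [10.89, 115.49], [-147.41, 147.41]. Speed limits (degrees/s): [147.25, 147.25, 180, 180, 180, 180, 180].

INTERFACE

Orientations are given as a 3x3 rotation matrix whose columns are the frame's x, y, z axes.
In Python, from bench import env gives the robot as it stands.
- The arm moves only by the tool carry_out, never from a script. Its argument "motion" is a list that holds one entry, the list of rows, each a list of 5 numbers: the shift along the world's x, y, z in mm, then the turn about the world's z in rad, then the opening, from 0 (shut) to 1 (fully open). In form: [[[tx, ty, tz, turn, fingers], ...]]. A call has exactly 5 rows; each row is the pose to reach, as a shift and turn from the pose commanded when the call began; what a row does not reach only later rows make up. A row lasts 1/12 s, in which the tool goes at most 41.7 mm and 7.16 degrees, less where a joint would pass 70% of its speed; a pose out of reach is approached as far as the arm can. A call with a gripper value outside its range is refused whole. The fingers move at their own pace and stop on an object; "force" is the grip in N (left out, the last holds). Time passes only in rows, so rows that repeat a pose let the fingers close, or fill a call up. It gives the time, the measured TCP pose, the force and the opening at its end, in the units of the state.
- env.state(): the state, without advancing time (a new reading comes with each control period).
- env.capture(name): name is "side" or "top" or "wrist"; returns a dict with "color" (384x512x3 uint8, red, green, blue), "K" (3x3 intrinsics, pixels), "T" (4x4, takes a point from camera to world coordinates). Camera axes: x right, y up, looking along -z (the intrinsics and any distortion apply to the point x, -y, -z); pixel columns grow to the right and rows downward; lengths in mm; the calibration is good to about 2 mm. A picture is of the moment at which its call begins. There is no depth.
- env.finish_job(): hands the job in, once; it reports no verdict.
Trained networks look in the newest picture that a camera, given by its name, has taken for a name from the list of things; names that differ only in an ending like _2 or _b are one class to them, and where a whole thing is asked for, a point or a joint stands for the part that bears it (a point fixed in the world has none). Each returns a list of dicts, best first, with "conf" (0 to 1); they miss things now and then, are a little off and sometimes report something else, mostly with a low value. They report only what shows in the picture. A call takes as long as a camera call.
- env.spot_in(camera, label): "bbox" ([centre column, centre row, width, height] as shares, 0 to 1, of the picture: columns of its width, rows of its height, round what is visible of it).
The state is a dict: "clock": time; "joint_pos": joint angles; "joint_velocities": joint speeds; "tau": joint torques, N m; "tcp_pos": TCP position; "tool_rot": TCP orientation; "ft_force": force on the tool from outside, world axes, zero at the start; "moment": the same for the moment, N m; "finger_gap": finger opening in mm.
Only numpy, scipy, OpenCV 4.12 (cv2) and the standard library are available. Lean on these libraries where they do the work, as an engineer would, in place of code of your own. Each camera call takes 0.05 s, during which the arm holds its last target.

TASK

Close and lock the steel box: first press its loose lid down until it sits level and flush on the rim. Then take the key from its stand, put it blade-down into the keyway of the lock on the front of the box, rocking it a little to get it past the sticky pin until it is fully home, and turn it a quarter turn clockwise (seen from above) so that the cam swings over the lid. The lock springs back, so finish while still gripping the key and holding it turned; do not knock over or push about the cup, the sauce pot and the salt shaker.

Things in the scene. Friction and masses are not known exactly. Their poses are not given: they have to be found in the camera images.
- lock_box: Open steel box, 110 (x) x 150 (y) x 70 mm high, fixed to the table; origin at the centre of its underside. A lock housing 60 x 64 x 70 mm joins its front (-x), centred at x = -85 mm. Rubber seals on the two end walls hold the lid up to 8 mm too high, each by a different amount; they give way at about 4 N each (8 N for a press on the lid's middle) and stay down.
- lid: Loose flat steel lid, 106 (x) x 152 (y) mm, 6 mm thick, round pressing mark in the middle of its top, a plug beneath that keeps it in the box's mouth; 250 g. Origin at the centre of the flange's underside. It lies on the box from the start, 4 to 8 mm too high, perhaps tilted. Seated, its origin is 70 mm above the table (top at 76 mm) and it is level.
- key: Loose key (about 60 g) standing blade-down in its stand; origin at the blade's tip, z up to the bow. Flat steel blade 20 (x) x 5 (y) mm, 30 mm long, last 4 mm slimmer (17 x 3). Above it the black bow, 36 (x) x 12 (y) x 40 mm tall: grip it across its 12 mm. The bow's underside rests on the lock's face when the key is home. Half a turn round fits alike.
- key_bow (a point): Point on the key's axis, 52 mm above the blade tip, the middle of the bow where it is gripped; axes as the key.
- key_shoulder (a point): Point on the key's axis, 30 mm above the blade tip, the centre of the bow's underside.
- key_stand: Grey block fixed to the table, 60 (x) x 44 (y) x 34 mm high on a foot 70 x 54 mm, with a slot for the key's blade along x; origin at the centre of its underside.
- keyhole (a point): Centre of the keyway's mouth, on the lock's upright turning axis, in the face of the round steel plug 88 mm above the table. Its axes turn with the plug. The keyway is a slot 21.4 mm along its x, 6.4 mm along its y, widening by 3 mm all round over its top 4 mm: key x goes along this x, either way round. At rest its axes are those of the box. The blade goes in 30 mm when home.
- lock (a joint): Angle of the lock's plug: 0 at rest, positive clockwise seen from above, -0.5 to 1.55 rad. A spring turns it back to 0 when let go (0.06 N m/rad, plus 0.03 N m of friction). A full quarter turn of the key brings it to about 1.5.
- cup: Bystander: small steel cup, 68 mm across, 42 mm high, loose; origin at the centre of its underside.
- sauce_pot: Bystander: small lidded plastic sauce pot, 53 mm across, 36 mm high, loose; origin at the centre of its underside.
- salt: Bystander: salt shaker, 44 mm across, 90 mm high, loose; origin at the centre of its underside.
- catch_top (a point): Top of the spring catch inside the keyway, 16 mm below the mouth: pushed down by the blade against 4 to 6 N. After some 4 mm it stops on a sticky pin while the plug is within 0.17 rad of rest. Turn the key 0.3 to 0.4 rad either way (0.08 rad of that is play) and it passes; then push on, 14 mm in all. Until then walls stop the plug at about 0.45 rad.
- cam_tip (a point): End of the steel cam fixed to the plug, along the keyhole's +y, 62 mm from the axis, 78.5 to 83.5 mm above the table. A quarter turn clockwise brings it over the front edge of the seated lid; an unseated lid blocks it.

How it is judged (in metres and radians):
On the way, in this order (a step that is already met when the one before it is completed fails the run):
1. the lid is pressed down level onto the rim, the lock still unturned (z of lid in the frame of lock_box below 0.0718 m and angle between lid's own z axis and vertical below 0.02 rad and value of joint lock below 0.3 rad), for 0.2 s.
2. the key is fully home in the keyway, not yet turned (z of key_shoulder in the frame of lock_box below 0.091 m and horizontal distance between key_shoulder and keyhole below 0.004 m and angle between the x axis of key and the x axis of keyhole, either way round below 0.2 rad and value of joint lock below 0.7 rad), for 0.1 s.
3. the key has turned the lock a quarter (value of joint lock above 1.3 rad), for 0.2 s.
At the end, for the whole second after the job is handed in: The gripper holds the key (over 2 N), the key is fully home (bow within 3 mm of the plug's face, within 4 mm of its axis, within 0.12 rad of upright), the lock is turned more than 1.3 rad, and the lid is seated within 1.8 mm of the rim and level within 0.02 rad (value of joint lock above 1.3 rad and contact force between the fingers and key above 2 N and z of key_shoulder in the frame of lock_box below 0.091 m and horizontal distance between key_shoulder and keyhole below 0.004 m and angle between key's own z axis and vertical below 0.12 rad and angle between the x axis of key and the x axis of keyhole, either way round below 0.2 rad and z of lid in the frame of lock_box below 0.0718 m and angle between lid's own z axis and vertical below 0.02 rad and horizontal distance between lid and lock_box below 0.006 m); the arm keeps its last pose, push and grip.
It fails at once if a bystander (cup, sauce pot or salt shaker) is pushed more than 3 cm or knocked over (distance of any of cup, sauce_pot, salt from where it was at the start of the episode above 0.03 m or angle between any of cup, sauce_pot, salt's own z axis and vertical above 0.5 rad).
It also fails if it takes over 54 s, if anything falls off the work surface, if the arm or the gripper's body presses on something with over 40 N, if the wrist force passes 120 N, or if a joint passes its speed limit or range.

## Working session

There is one attempt and no reset: what is moved stays moved. The work goes in short steps, Python scripts to look and compute and a tool call to move; the robot and the scene stay as the last step left them, time stands still between calls to the robot, and variables do not carry over. Pictures are saved under pics/ and viewed, and the job is handed in when it is done.

Besides the shell and the picture viewer there is one more tool, called as name([rows], argument=value, ...), one row to a line, values as JSON. carry_out: Moves the arm, as the interface text tells. Its arguments: {"type":"object","properties":{"motion":{"type":"array"},"force":{"type":"number"}},"required":["motion"]}

```bash
ls; mkdir -p pics; python3 - <<'E'
from bench import env
import cv2,pickle
s=env.state(); print({k:(v if not hasattr(v,'round') else v.round(3)) for k,v in s.items()})
d={}
for n in("side","top","wrist"):
    c=env.capture(n); d[n]=c; cv2.imwrite(f"pics/{n}0.png",c["color"][:,:,::-1]); print(n,c["K"],c["T"])
    for l in("lock_box","lid","key","key_stand","keyhole","cam_tip","cup","sauce_pot","salt"):
        r=env.spot_in(n,l)
        print(l,[(x["conf"],[round(float(b),3) for b in x["bbox"]]) for x in r[:2]])
pickle.dump(d,open("d0.pkl","wb"))
E
```

```text
pics
{'clock': 0.0, 'joint_pos': array([ 87.73 ,  28.753, -24.453,  88.892,  12.65 ,  65.219, -12.05 ]), 'joint_velocities': array([-0.01 ,  0.003,  0.03 ,  0.13 , -0.004, -0.007,  0.079]), 'tau': array([ 1.0000e-03, -5.6951e+01, -5.8160e+00, -2.8094e+01,  1.1000e-02,
        1.2000e-02,  0.0000e+00]), 'tcp_pos': array([ 193.6  , -619.818,  252.261]), 'tool_rot': array([[ 0.298, -0.954, -0.001],
       [-0.954, -0.298,  0.002],
       [-0.002, -0.   , -1.   ]]), 'ft_force': array([-0.656,  0.166, -0.051]), 'moment': array([0.055, 0.025, 0.032]), 'finger_gap': 85.56809867523619}
side [[348.62277406   0.         257.3809575 ]
 [  0.         348.62277406 190.31149602]
 [  0.           0.           1.        ]] [[ 9.65749850e-01  1.68999653e-01 -1.96891709e-01  4.15304909e+02]
 [-2.58840387e-01  5.74433974e-01 -7.76548301e-01 -7.78253495e+02]
 [-1.81351070e-02  8.00914931e-01  5.98503460e-01  6.13451786e+02]
 [ 0.00000000e+00  0.00000000e+00  0.00000000e+00  1.00000000e+00]]
lock_box [(0.87, [0.485, 0.454, 0.141, 0.112])]
lid [(0.6, [0.505, 0.413, 0.1, 0.09])]
key [(0.66, [0.558, 0.634, 
[... 1042 characters left out ...]
 [(0.82, [0.387, 0.565, 0.053, 0.049]), (0.18, [0.402, 0.532, 0.103, 0.131])]
cup [(0.96, [0.693, 0.64, 0.052, 0.057])]
sauce_pot [(0.69, [0.572, 0.44, 0.028, 0.04])]
salt [(0.63, [0.509, 0.396, 0.03, 0.028])]
wrist [[319.35279304   0.         247.33729362]
 [  0.         319.35279304 189.66734891]
 [  0.           0.           1.        ]] [[ 2.97046075e-01  9.16512298e-01  2.67897065e-01  2.61103790e+02]
 [-9.54862800e-01  2.85354538e-01  8.25216348e-02 -5.99863414e+02]
 [-8.13549975e-04 -2.80317669e-01  9.59906945e-01  3.74143243e+02]
 [ 0.00000000e+00  0.00000000e+00  0.00000000e+00  1.00000000e+00]]
lock_box []
lid []
key []
key_stand []
keyhole []
cam_tip []
cup []
sauce_pot []
salt []
```

```bash
python3 - <<'E'
import pickle,cv2
d=pickle.load(open("d0.pkl","rb"))
t=d["top"]["color"][:,:,::-1]; s=d["side"]["color"][:,:,::-1]
cv2.imwrite("pics/t_crop.png",cv2.resize(t[140:265,160:390],None,fx=3.45,fy=3.45,interpolation=cv2.INTER_CUBIC))
cv2.imwrite("pics/s_crop.png",cv2.resize(s[140:340,190:390],None,fx=3,fy=3,interpolation=cv2.INTER_CUBIC))
E
```

```text
(no output)
```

View pics/t_crop.png

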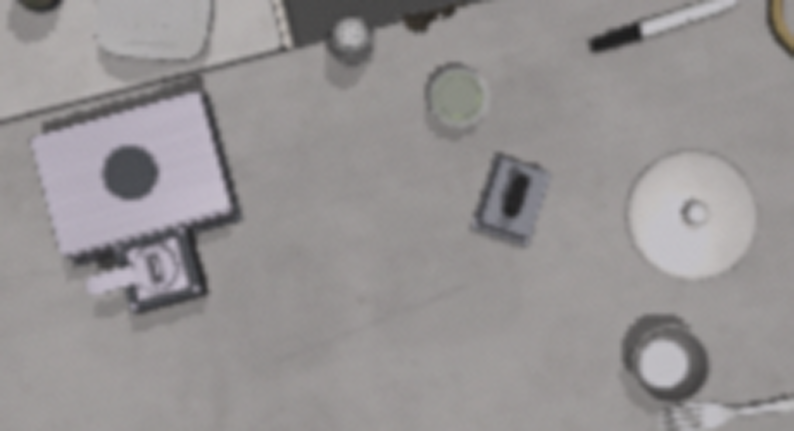

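View pics/s_crop.png

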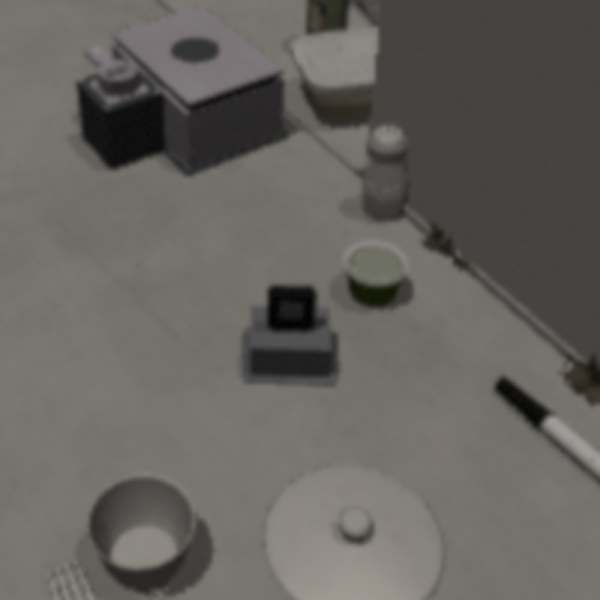

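View pics/top0.png

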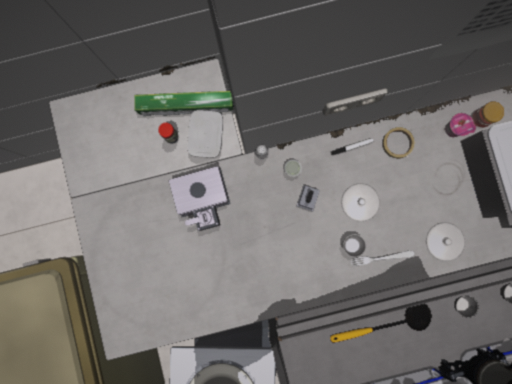

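```bash
cat > h.py <<'E'
import numpy as np
def ray(c,uv):
    K,T=c["K"],c["T"]; x=(uv[0]-K[0,2])/K[0,0]; y=(uv[1]-K[1,2])/K[1,1]
    d=T[:3,:3]@np.array([x,-y,-1.]); return T[:3,3],d
def atz(c,uv,z):
    o,d=ray(c,uv); return o+d*(z-o[2])/d[2]
def proj(c,P):
    P=np.atleast_2d(P); q=(P-c["T"][:3,3])@c["T"][:3,:3]; K=c["K"]
    return np.stack([K[0,0]*q[:,0]/-q[:,2]+K[0,2],K[1,1]*-q[:,1]/-q[:,2]+K[1,2]],1)
def tri(rs):
    A=0;b=0
    for o,d in rs:
        d=d/np.linalg.norm(d);M=np.eye(3)-np.outer(d,d);A=A+M;b=b+M@o
    return np.linalg.solve(A,b)
E
python3 - <<'E'
import pickle,numpy as np
from h import *
np.set_printoptions(precision=1,suppress=True)
d=pickle.load(open("d0.pkl","rb"))
T=lambda u,v:(160+u/3.45,140+v/3.45)
S=lambda u,v:(190+u/3,140+v/3)
t,s=d["top"],d["side"]
P={}
for n,a,b,z in[("mark",(130,172),(195,49),82),("keybow",(516,193-6),(291,288),74+8),("plug",(157,268),(120,72),88),("camtip",(90,285),(92,52),83),
  ("lidA",(33,137),(203,9),81),("lidB",(203,92),(283,72),81),("lidC",(238,213),(190,106),81),("lidD",(68,257),(116,38),81)]:
    p=atz(t,T(*a),z);q=atz(s,S(*b),z);x=tri([ray(t,T(*a)),ray(s,S(*b))])
    print(n,p,q,x)
for n in("salt","sauce","cup"):
    pass
print("salt",atz(s,S(385,205),0),"sauce",atz(t,T(457,98),36),"cup",atz(t,T(664,360),0),atz(t,T(350,40),90))
E
```

```text
mark [625.2  74.2  82. ] [626.5  73.9  82. ] [625.9  74.   81.9]
keybow [ 615.9 -256.    82. ] [ 608.9 -266.2   82. ] [ 614.8 -256.4   71.5]
plug [543.   48.6  88. ] [546.3  44.5  88. ] [545.   48.6  85.5]
camtip [528.1 106.1  83. ] [528.5  95.7  83. ] [529.1 107.1  76.2]
lidA [654.6 158.6  81. ] [655.1 150.4  81. ] [656.3 159.4  75.9]
lidB [695.1  12.9  81. ] [695.9  11.2  81. ] [695.8  12.8  80. ]
lidC [591.1 -19.   81. ] [597.5 -18.8  81. ] [594.1 -19.7  81.8]
lidD [551.8 125.8  81. ] [556.7 118.6  81. ] [554.9 126.1  76.7]
salt [ 755.9 -109.     0. ] sauce [ 698.4 -208.1   36. ] cup [ 469.4 -396.2    0. ] [ 739.9 -113.1   90. ]
```

carry_out([
  [[28,24,0,0.12,0],[56,48,0,0.24,0],[84,72,0,0.36,0],[112,96,0,0.48,0],[140,120,0,0.6,0]],
], force=40)

```text
clock: 1.92
tcp_pos: [334.9, -499.3, 253.6]
tool_rot: [[0.789, -0.615, 0.0], [-0.615, -0.789, -0.001], [0.0, 0.0, -1.0]]
ft_force: [1.7, -0.2, -0.3]
finger_gap: 25.6
```

carry_out([
  [[28,24,0,0.12,0],[56,48,0,0.24,0],[84,72,0,0.36,0],[112,96,0,0.48,0],[140,120,0,0.6,0]],
])

```text
clock: 2.33
tcp_pos: [474.9, -379.3, 253.6]
tool_rot: [[0.998, -0.062, 0.0], [-0.062, -0.998, -0.001], [0.0, 0.001, -1.0]]
ft_force: [0.6, -0.6, -0.4]
finger_gap: -0.2
```

carry_out([
  [[20,24,0,0.12,0],[40,48,0,0.24,0],[60,72,0,0.36,0],[80,96,0,0.48,0],[100,120,0,0.6,0]],
])

```text
clock: 2.75
tcp_pos: [574.6, -259.4, 253.4]
tool_rot: [[0.859, 0.512, 0.0], [0.512, -0.859, -0.0], [-0.0, 0.0, -1.0]]
ft_force: [1.2, 0.2, 0.0]
finger_gap: 0.1
```

carry_out([
  [[2,0,0,0.12,0],[4,0,0,0.24,0],[6,0,0,0.36,0],[8,0,0,0.48,0],[10,0,0,0.6,0]],
])

```text
clock: 3.17
tcp_pos: [584.0, -260.5, 253.3]
tool_rot: [[0.42, 0.908, -0.0], [0.908, -0.42, -0.0], [-0.0, -0.0, -1.0]]
ft_force: [-0.2, 0.6, 0.1]
finger_gap: -0.2
```

```bash
cat > snap.py <<'E'
import sys,cv2,pickle
from bench import env
def snap(name,tag):
    c=env.capture(name); pickle.dump(c,open(f"pics/{tag}.pkl","wb"))
    cv2.imwrite(f"pics/{tag}.png",cv2.resize(c["color"][:,:,::-1],None,fx=1.5,fy=1.5,interpolation=cv2.INTER_CUBIC)); return c
if __name__=="__main__":
    snap(sys.argv[1],sys.argv[2]); s=env.state(); print(s["clock"],s["tcp_pos"],s["joint_pos"].round(1))
E
python3 snap.py wrist wk1
```

```text
3.2167 [ 584.20926358 -260.660179    253.08958881] [ 60.7  38.1 -58.9  89.7  33.8  71.7  61.9]
```

View pics/wk1.png

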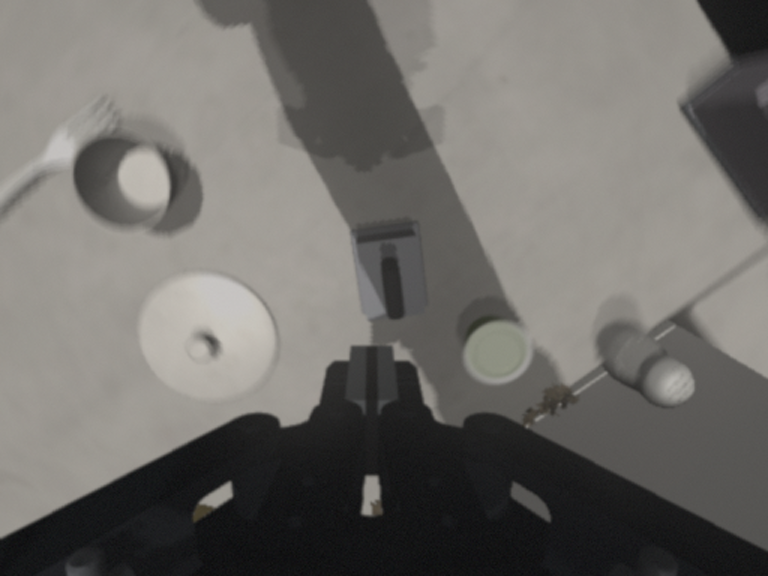

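```bash
python3 - <<'E'
import pickle,cv2
c=pickle.load(open("pics/wk1.pkl","rb"))["color"][:,:,::-1]
cv2.imwrite("pics/wk1c.png",cv2.resize(cv2.convertScaleAbs(c[135:225,215:305],alpha=2),None,fx=6.6,fy=6.6,interpolation=cv2.INTER_CUBIC))
E
```

```text
(no output)
```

View pics/wk1c.png

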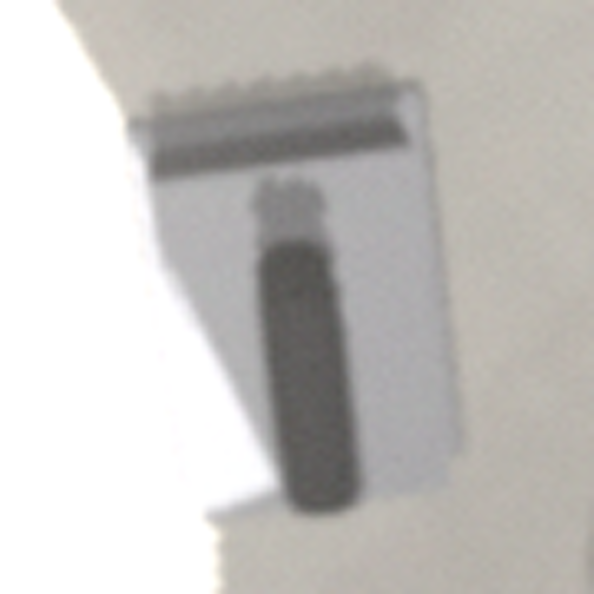

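carry_out([
  [[2,32,0,0.07,0],[4,64,0,0.14,0],[6,96,0,0.21,0],[8,128,0,0.28,0],[10,160,0,0.35,0]],
])

```text
clock: 3.63
tcp_pos: [593.7, -99.3, 253.4]
tool_rot: [[0.089, 0.996, 0.0], [0.996, -0.089, -0.0], [-0.0, 0.0, -1.0]]
ft_force: [0.7, 0.2, -0.4]
finger_gap: 0.7
```

```bash
python3 snap.py wrist wb1
```

```text
3.6833 [593.59803953 -90.11324458 254.29073576] [ 51.3  36.8 -65.2  95.4  34.9  70.8  64.2]
```

View pics/wb1.png

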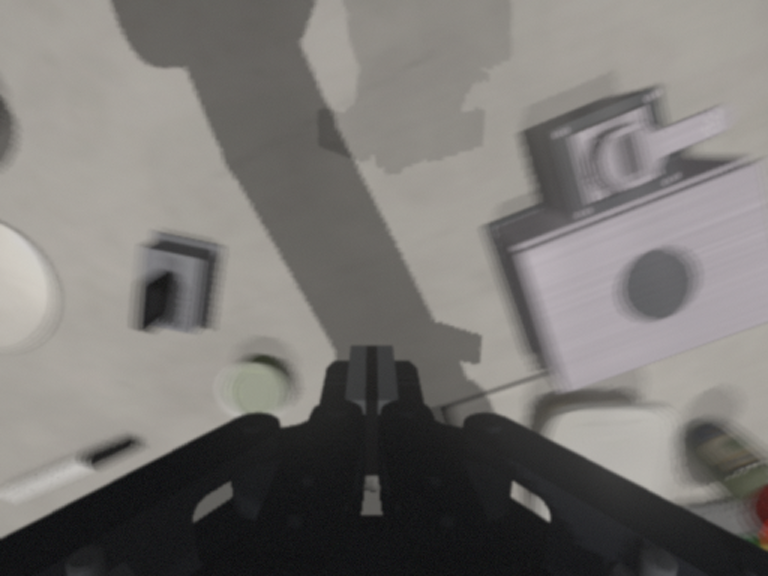

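```bash
python3 - <<'E'
import pickle,numpy as np
from h import *
np.set_printoptions(precision=1,suppress=True)
c=pickle.load(open("pics/wk1.pkl","rb"));print(c["T"][:3,3])
W=lambda u,v:(215+u/6.6,135+v/6.6)
for z in(74,):
  a=atz(c,W(295,245),z);b=atz(c,W(322,508),z);print(a,b,(a+b)/2,np.linalg.norm(a-b),np.degrees(np.arctan2(*(b-a)[1::-1])))
s=[atz(c,W(*p),34) for p in((150,175),(408,142),(460,470))]
print(s,np.linalg.norm(s[0]-s[1]),np.linalg.norm(s[2]-s[1]),np.degrees(np.arctan2(*(s[2]-s[1])[1::-1])),np.degrees(np.arctan2(*(s[1]-s[0])[1::-1])),(s[0]+s[2])/2)
E
```

```text
[ 519.  -231.3  374.1]
[ 587.  -249.8   74. ] [ 625.9 -262.8   74. ] [ 606.4 -256.3   74. ] 41.03796281849834 -18.547141964926865
[array([ 575.3, -269. ,   34. ]), array([ 588.1, -228.4,   34. ]), array([ 643.7, -242.9,   34. ])] 42.47914221398771 57.48746241591205 -14.53207012379683 72.51351342807034 [ 609.5 -255.9   34. ]
```

carry_out([
  [[4,20,0,0.05,0],[6,40,0,0.1,0],[6,50,0,0.15,0],[6,50,0,0.18,0],[6,50,0,0.18,0]],
])

```text
clock: 4.1
tcp_pos: [599.8, -49.5, 253.4]
tool_rot: [[-0.091, 0.996, -0.0], [0.996, 0.091, 0.0], [0.0, -0.0, -1.0]]
ft_force: [0.2, 0.6, -0.7]
finger_gap: 0.2
```

```bash
python3 snap.py wrist wb2
```

```text
4.15 [599.8368979  -50.47453442 253.22267536] [ 47.9  38.  -66.7  95.2  36.6  71.7  68.5]
```

View pics/wb2.png

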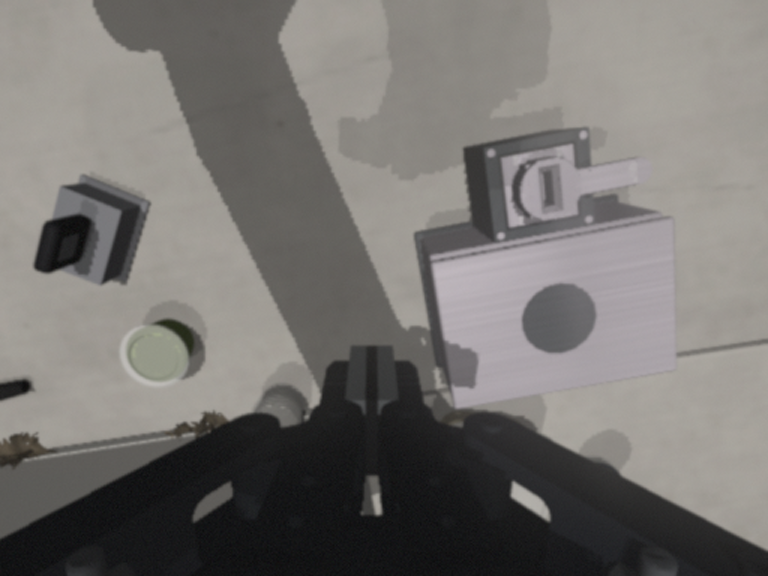

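```bash
python3 - <<'E'
import pickle,cv2,numpy as np
from h import *
np.set_printoptions(precision=1,suppress=True)
d=pickle.load(open("pics/wb2.pkl","rb"));c=d["color"][:,:,::-1]
cv2.imwrite("pics/wb2c.png",cv2.resize(cv2.convertScaleAbs(c[75:175,305:435],alpha=1.2),None,fx=6,fy=6,interpolation=cv2.INTER_CUBIC))
print(d["T"][:3,3])
p=lambda u,v,z:atz(d,(u/1.5,v/1.5),z)
m=p(559,318,82);k=p(549,186,88);print(m,k,m-k,np.degrees(np.arctan2(*(m-k)[1::-1])))
q=[p(*a,z) for a,z in(((430,255),80),((673,217),80),((676,371),80),((455,405),80))]
print(q);
for i in range(4):
  e=q[(i+1)%4]-q[i];print(np.linalg.norm(e),np.degrees(np.arctan2(e[1],e[0])))
print(sum(q)/4)
E
```

```text
[528.5 -56.6 374.2]
[624.6  74.7  82. ] [541.9  49.8  88. ] [82.7 25.  -6. ] 16.795764398299703
[array([591. , -13.5,  80. ]), array([553.8, 132.3,  80. ]), array([655.6, 161.9,  80. ]), array([694.6,  16.8,  80. ])]
150.4702634903498 104.30051184162296
106.00076457281507 16.226525011163087
150.2183231039228 -74.96706349373072
107.9289660066577 -163.66755238159863
[623.8  74.4  80. ]
```

View pics/wb2c.png

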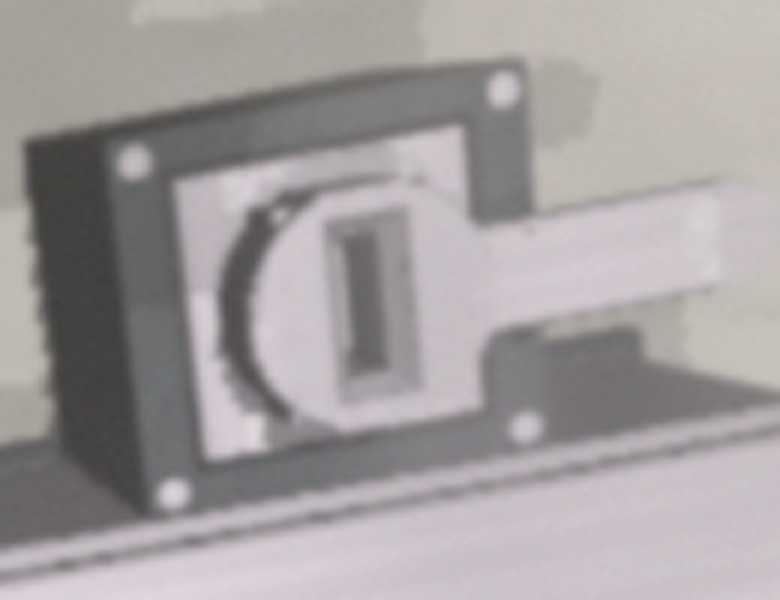

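carry_out([
  [[6,28,-20,0.04,0],[12,56,-40,0.08,0],[18,84,-60,0.12,0],[24,112,-80,0.16,0],[25,125,-110,0.18,0]],
])

```text
clock: 4.57
tcp_pos: [626.6, 78.6, 144.5]
tool_rot: [[-0.269, 0.963, 0.004], [0.963, 0.269, 0.003], [0.002, 0.005, -1.0]]
ft_force: [1.0, 0.4, 0.1]
finger_gap: -0.0
```

carry_out([
  [[0,0,-10,0,0],[0,0,-20,0,0],[0,0,-27,0,0],[0,0,-32,0,0],[0,0,-36,0,0]],
])

```text
clock: 4.98
tcp_pos: [625.6, 72.7, 107.5]
tool_rot: [[-0.265, 0.964, 0.001], [0.964, 0.265, -0.001], [-0.001, 0.001, -1.0]]
ft_force: [-0.3, 0.3, -0.3]
finger_gap: -0.3
```

```bash
python3 - <<'E'
import pickle,numpy as np
from h import *
np.set_printoptions(precision=1,suppress=True)
d=pickle.load(open("pics/wb2.pkl","rb"))
W=lambda u,v:(305+u/6,75+v/6)
print("kh",atz(d,W(373,305),88))
q=[atz(d,W(*a),88) for a in((322,222),(340,403),(408,207),(422,388))];print(q)
print([np.degrees(np.arctan2(*(b-a)[1::-1])) for a,b in((q[0],q[1]),(q[2],q[3]))],sum(q)/4)
from bench import env
s=env.state();print(s["clock"],s["tcp_pos"],s["ft_force"],s["joint_pos"])
E
```

```text
kh [543.3  51.1  88. ]
[array([532.3,  41.4,  88. ]), array([558.,  49.,  88.]), array([529.1,  53.4,  88. ]), array([554.7,  60.7,  88. ])]
[np.float64(16.455511083118676), np.float64(15.901562239347381)] [543.5  51.1  88. ]
4.9833 [625.6  72.7 107.5] [-0.3  0.3 -0.3] [ 30.4  49.7 -59.1  97.3  47.9  61.9  61.1]
```

carry_out([
  [[0,0,-2,0,0],[0,0,-4,0,0],[0,0,-6,0,0],[0,0,-7,0,0],[0,0,-8,0,0]],
])

```text
clock: 5.4
tcp_pos: [625.5, 73.7, 100.3]
tool_rot: [[-0.267, 0.964, 0.001], [0.964, 0.267, -0.001], [-0.002, 0.001, -1.0]]
ft_force: [-0.8, -2.3, 5.5]
finger_gap: 0.3
```

carry_out([
  [[0,0,-1,0,0],[0,0,-2,0,0],[0,0,-3,0,0],[0,0,-4,0,0],[0,0,-4,0,0]],
])

```text
clock: 5.82
tcp_pos: [625.5, 73.8, 98.1]
tool_rot: [[-0.267, 0.964, 0.001], [0.964, 0.267, -0.003], [-0.003, 0.001, -1.0]]
ft_force: [-5.6, -4.9, 17.4]
finger_gap: 0.2
```

carry_out([
  [[0,0,-1,0,0],[0,0,-2,0,0],[0,0,-3,0,0],[0,0,-3,0,0],[0,0,-3,0,0]],
])

```text
clock: 6.23
tcp_pos: [625.5, 73.8, 98.0]
tool_rot: [[-0.267, 0.964, 0.002], [0.964, 0.267, -0.004], [-0.005, 0.001, -1.0]]
ft_force: [-12.8, -7.8, 36.2]
finger_gap: 0.3
```

carry_out([
  [[0,0,20,0,0],[0,0,50,0,0],[-3,-20,80,-0.1,0],[-6,-40,115,-0.2,0.3],[-6,-40,140,-0.3,0.6]],
])

```text
clock: 6.65
tcp_pos: [619.6, 30.2, 234.6]
tool_rot: [[0.038, 0.999, 0.001], [0.999, -0.038, -0.002], [-0.002, 0.001, -1.0]]
ft_force: [1.3, -1.4, -1.3]
finger_gap: 23.2
```

carry_out([
  [[0,0,2,0,0.6],[0,0,2,0,0.6],[0,0,2,0,0.6],[0,0,2,0,0.6],[0,0,2,0,0.6]],
])

```text
clock: 7.07
tcp_pos: [618.0, 34.8, 232.7]
tool_rot: [[0.027, 1.0, -0.003], [1.0, -0.027, 0.0], [0.0, -0.003, -1.0]]
ft_force: [-0.3, -0.5, -0.5]
finger_gap: 51.3
```

```bash
python3 - <<'E'
from snap import snap
import cv2
from bench import env
c=snap("wrist","wb3"); s=snap("side","sb3")
cv2.imwrite("pics/sb3c.png",cv2.resize(cv2.convertScaleAbs(s["color"][:,:,::-1][130:210,200:310],alpha=1.8),None,fx=7,fy=7,interpolation=cv2.INTER_CUBIC))
st=env.state();print(st["clock"],st["tcp_pos"],st["ft_force"])
E
```

```text
7.1667 [618.24250608  34.9069338  233.00821627] [0.07125095 0.71025932 0.38959728]
```

View pics/wb3.png

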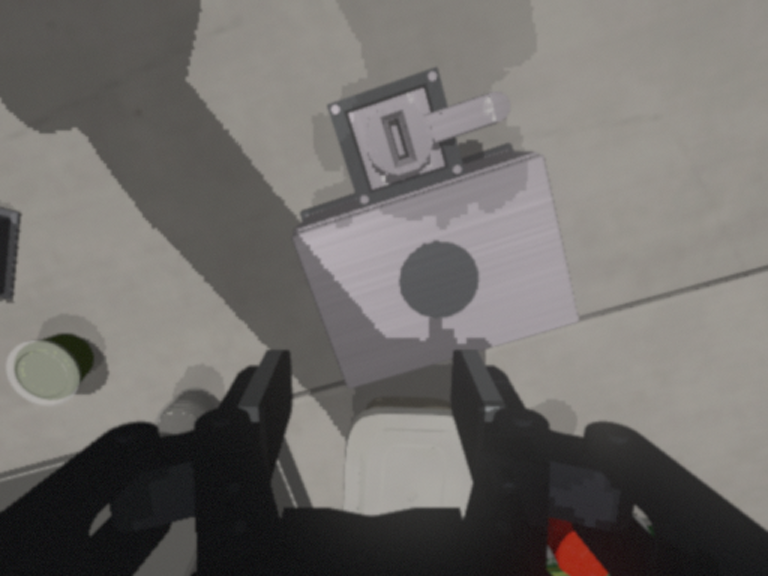

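View pics/sb3c.png

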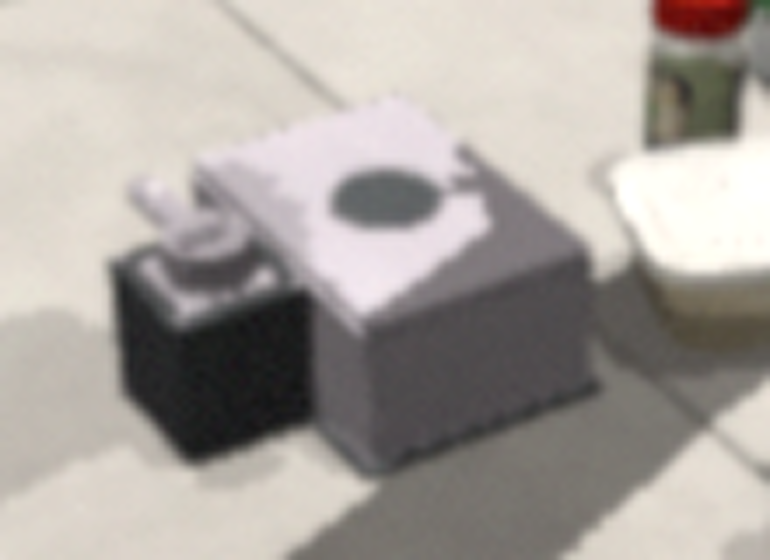

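carry_out([
  [[-5,-30,-5,-0.05,0.6],[-10,-60,-10,-0.1,0.6],[-15,-90,-15,-0.15,0.6],[-20,-120,-20,-0.2,0.6],[-25,-150,-25,-0.27,0.6]],
])

```text
clock: 7.58
tcp_pos: [593.2, -116.5, 208.3]
tool_rot: [[0.296, 0.955, -0.001], [0.955, -0.296, 0.001], [0.0, -0.001, -1.0]]
ft_force: [0.6, -0.4, -0.9]
finger_gap: 51.1
```

carry_out([
  [[0,-35,-2,0,0.6],[0,-70,-4,0,0.6],[0,-105,-6,0,0.6],[-2,-130,-8,0,0.6],[-2,-140,-10,0,0.6]],
])

```text
clock: 8.0
tcp_pos: [590.5, -261.3, 197.7]
tool_rot: [[0.301, 0.954, -0.002], [0.954, -0.301, -0.001], [-0.002, -0.002, -1.0]]
ft_force: [-0.6, -0.3, -0.6]
finger_gap: 51.8
```

carry_out([
  [[0,0,0,0,0.6],[0,0,0,0,0.6],[0,0,0,0,0.6],[0,0,0,0,0.6],[0,0,0,0,0.6]],
])

```text
clock: 8.42
tcp_pos: [592.4, -253.1, 199.7]
tool_rot: [[0.291, 0.957, 0.0], [0.957, -0.291, 0.0], [0.0, 0.0, -1.0]]
ft_force: [-0.7, 0.5, 0.9]
finger_gap: 51.3
```

```bash
python3 - <<'E'
from snap import snap
import cv2,pickle
from bench import env
c=snap("wrist","wk2")
st=env.state();print(st["clock"],st["tcp_pos"],st["joint_pos"].round(1))
d=pickle.load(open("pics/wb3.pkl","rb"));c=d["color"][:,:,::-1]
cv2.imwrite("pics/wb3c.png",cv2.resize(cv2.convertScaleAbs(c[40:140,210:345],alpha=1.2),None,fx=5.9,fy=5.9,interpolation=cv2.INTER_CUBIC))
E
```

```text
8.4667 [ 592.34496041 -253.56737658  199.7015121 ] [ 58.9  42.  -57.7  91.8  37.7  67.6  66. ]
```

View pics/wb3c.png

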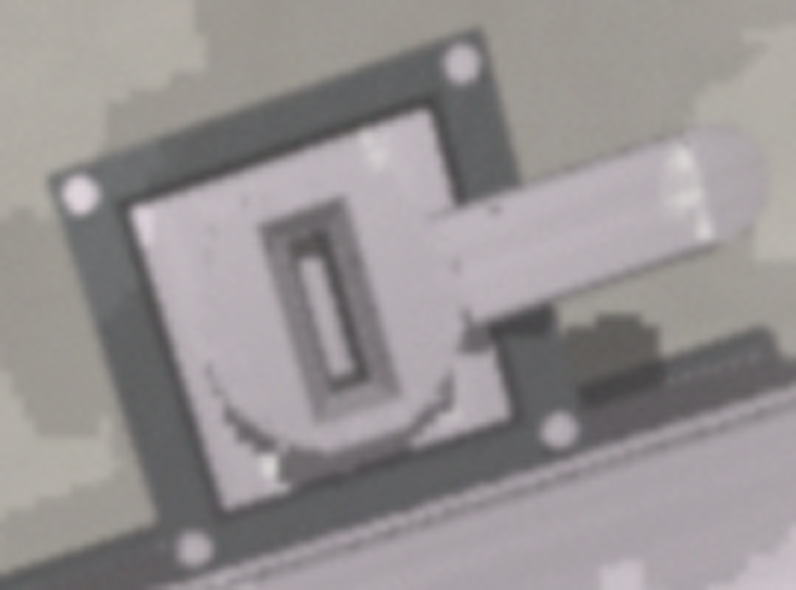

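View pics/wk2.png

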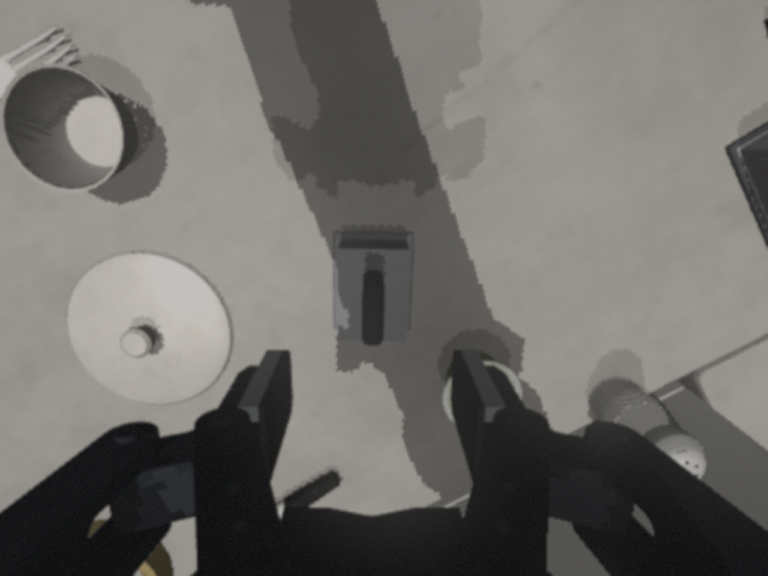

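```bash
python3 - <<'E'
import pickle,numpy as np,cv2
from h import *
np.set_printoptions(precision=1,suppress=True)
d=pickle.load(open("pics/wb3.pkl","rb"));print(d["T"][:3,3])
W=lambda u,v:(210+u/5.9,40+v/5.9)
yaw=lambda a,b:np.degrees(np.arctan2(*(b-a)[1::-1]))
for z,cs in((88,((262,230),(345,200),(400,393),(318,420))),(84,((292,245),(325,235),(368,375),(330,388))),(76,((80,195),(462,63),(558,430),(195,549)))):
  q=[atz(d,W(*a),z) for a in cs];print(sum(q)/4,yaw(q[0],q[3]),yaw(q[1],q[2]),yaw(q[0],q[1])-90,yaw(q[3],q[2])-90, np.linalg.norm(q[3]-q[0]),np.linalg.norm(q[1]-q[0]))
print("mark",atz(d,(439/1.5,279/1.5),76))
c=pickle.load(open("pics/wk2.pkl","rb"));im=c["color"][:,:,::-1]
print(c["T"][:3,3])
cv2.imwrite("pics/wk2c.png",cv2.resize(cv2.convertScaleAbs(im[145:240,205:295],alpha=2),None,fx=6.3,fy=6.3,interpolation=cv2.INTER_CUBIC))
E
```

```text
[546.7  36.1 353.7]
[543.4  51.4  88. ] 15.988978646664627 16.151153306259495 17.288074051001345 16.18735930126735 25.852797715933875 11.635619792331738
[543.2  51.3  84. ] 14.581757976981693 17.133458756106453 14.446984061069983 16.770886954076303 19.555397757888056 4.641153176667416
[543.5  51.   76. ] 16.341737683879746 16.026621477276212 16.28406185305117 16.325624494750755 51.13650372390354 55.0902796999224
mark [624.3  75.   76. ]
[ 523.8 -233.1  320.5]
```

View pics/wk2c.png

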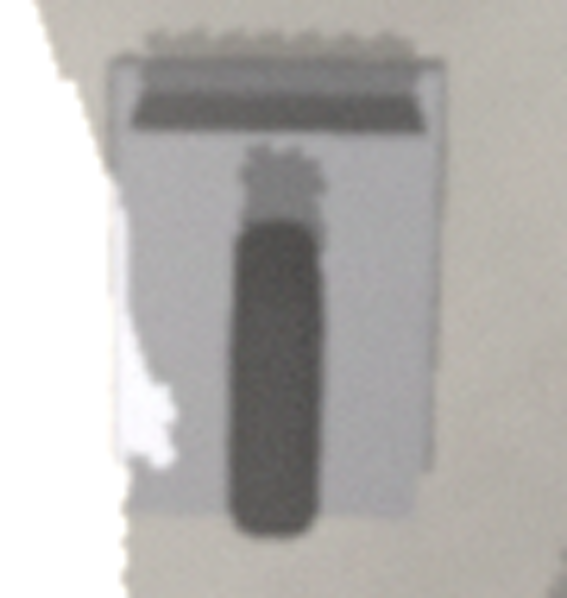

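```bash
python3 - <<'E'
import pickle,numpy as np
from h import *
np.set_printoptions(precision=1,suppress=True)
c=pickle.load(open("pics/wk2.pkl","rb"))
W=lambda u,v:(205+u/6.3,145+v/6.3)
for z in (72,74,78):
  f=atz(c,W(275,537),z);m=atz(c,W(278,330),z);y=np.degrees(np.arctan2(*(f-m)[1::-1]));print(z,f,y,f-18*np.array([np.cos(np.radians(-17)),np.sin(np.radians(-17)),0]))
q=[atz(c,W(*p),34) for p in((130,132),(428,132),(413,517),(130,517))];print(q,sum(q)/4,[np.linalg.norm(q[i]-q[i-1]) for i in range(4)])
print(np.degrees(np.arctan2(*(q[1]-q[0])[1::-1])))
E
```

```text
72 [ 627.3 -263.3   72. ] -17.692811859620637 [ 610.1 -258.    72. ]
74 [ 626.4 -263.1   74. ] -17.692811859620658 [ 609.2 -257.8   74. ]
78 [ 624.8 -262.6   78. ] -17.692811859620697 [ 607.6 -257.3   78. ]
[array([ 576.1, -269.6,   34. ]), array([ 588.8, -228.2,   34. ]), array([ 646.1, -246.7,   34. ]), array([ 633.4, -288.2,   34. ])] [ 611.1 -258.2   34. ] [np.float64(60.26042398160052), np.float64(43.26272446041919), np.float64(60.26431901149045), np.float64(43.44930440308915)]
72.99994647122085
```

carry_out([
  [[6,-1,-25,0,0.6],[12,-3,-50,0,0.6],[18,-4,-75,0,0.6],[18,-4,-95,0,0.6],[18,-4,-100,0,0.6]],
])

```text
clock: 8.88
tcp_pos: [608.0, -258.2, 95.7]
tool_rot: [[0.293, 0.956, -0.005], [0.956, -0.293, 0.002], [0.0, -0.005, -1.0]]
ft_force: [-1.3, 0.1, -1.1]
finger_gap: 51.0
```

carry_out([
  [[0,0,0,0,0.6],[0,0,0,0,0.6],[0,0,0,0,0.6],[0,0,0,0,0.6],[0,0,0,0,0.6]],
])

```text
clock: 9.3
tcp_pos: [610.6, -259.7, 100.8]
tool_rot: [[0.294, 0.956, 0.002], [0.956, -0.294, -0.001], [-0.0, 0.002, -1.0]]
ft_force: [-0.4, -0.6, 0.0]
finger_gap: 51.0
```

```bash
python3 - <<'E'
from snap import snap
from bench import env
import numpy as np
c=snap("wrist","wk3");c=snap("side","sk3")
for i in range(3):
    env.capture("top");st=env.state();print(st["clock"],st["tcp_pos"].round(1),st["ft_force"].round(2))
E
```

```text
9.45 [ 610.1 -259.7  100. ] [ 0.68 -0.1  -0.74]
9.5 [ 610.  -259.7   99.8] [-0.02  0.04  0.07]
9.55 [ 609.9 -259.6   99.6] [-0.31  0.11 -0.83]
```

View pics/wk3.png

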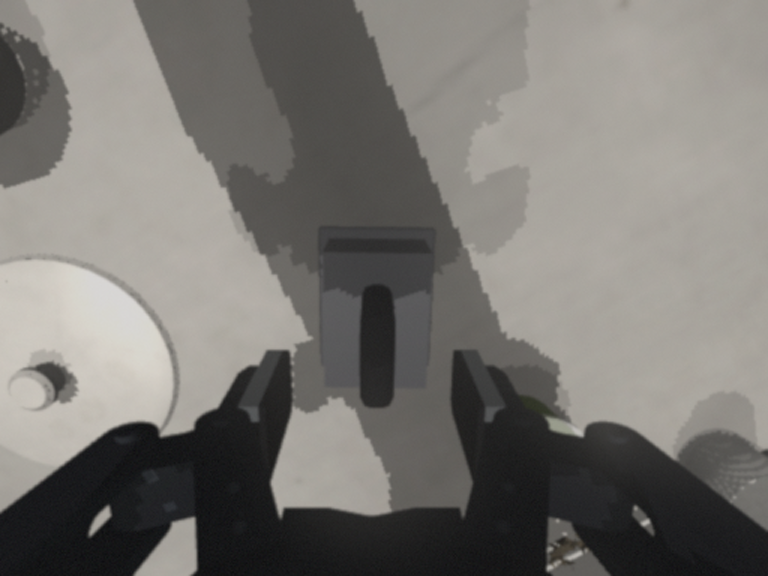

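```bash
python3 - <<'E'
import pickle,numpy as np
from h import *
np.set_printoptions(precision=1,suppress=True)
c=pickle.load(open("pics/wk3.pkl","rb"))
f=atz(c,(376.5/1.5,408/1.5),74);n=atz(c,(377/1.5,345/1.5),74);print(c["T"][:3,3],f,np.degrees(np.arctan2(*(f-n)[1::-1])),f-18*np.array([np.cos(np.radians(-17)),np.sin(np.radians(-17)),0]))
q=[atz(c,(u/1.5,v/1.5),34) for u,v in((325,250),(430,250),(427,387),(324,387))];print(sum(q)/4,[np.linalg.norm(q[i]-q[i-1]) for i in range(4)])
E
```

```text
[ 541.9 -239.3  221.5] [ 626.3 -263.5   74. ] -17.417518920641918 [ 609.1 -258.2   74. ]
[ 610.3 -258.1   34. ] [np.float64(60.848463243597855), np.float64(41.93516689951692), np.float64(60.81644481143601), np.float64(44.80644598499208)]
```

carry_out([
  [[0,1.5,-10,0,0.6],[0,1.5,-20,0,0.6],[0,1.5,-30,0,0.6],[0,1.5,-37,0,0.6],[0,1.5,-40,0,0.6]],
])

```text
clock: 9.97
tcp_pos: [608.6, -257.6, 56.9]
tool_rot: [[0.294, 0.956, -0.003], [0.956, -0.294, 0.001], [0.0, -0.003, -1.0]]
ft_force: [-0.4, -0.1, -0.6]
finger_gap: 51.2
```

carry_out([
  [[0,0,0,0,0.6],[0,0,0,0,0.6],[0,0,0,0,0.4],[0,0,0,0,0.3],[0,0,0,0,0.25]],
])

```text
clock: 10.38
tcp_pos: [610.2, -258.0, 59.9]
tool_rot: [[0.294, 0.956, 0.001], [0.956, -0.294, -0.0], [-0.0, 0.001, -1.0]]
ft_force: [0.7, 0.7, -0.4]
finger_gap: 21.5
```

```bash
python3 snap.py wrist wk4; python3 snap.py side sk4;python3 - <<'E'
import cv2
i=cv2.imread("pics/sk4.png");cv2.imwrite("pics/sk4c.png",cv2.resize(cv2.convertScaleAbs(i[280:430,330:530],alpha=1.8),None,fx=3.5,fy=3.5))
E
```

```text
10.4333 [ 610.1309994  -258.05123121   59.81128697] [ 53.7  52.1 -50.2  93.2  46.   57.4  61. ]
10.4833 [ 610.07018436 -258.06674108   59.72608612] [ 53.7  52.1 -50.2  93.2  46.   57.4  61. ]
```

View pics/wk4.png

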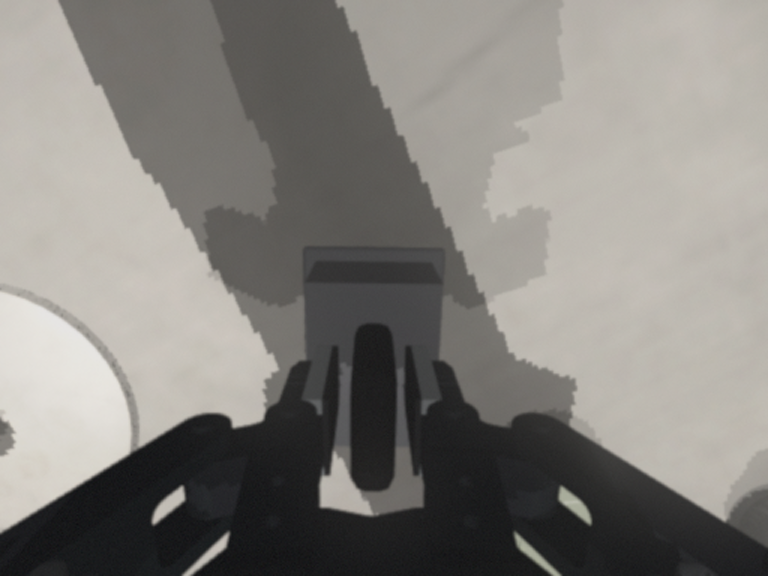

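View pics/sk4c.png

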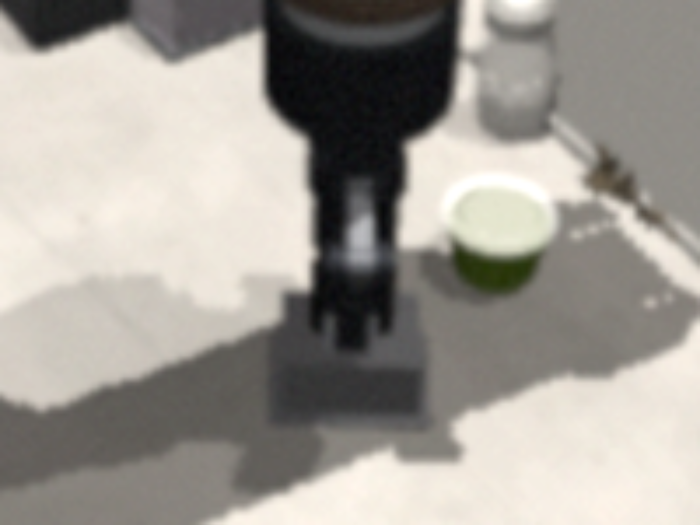

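carry_out([
  [[0,0,0,0,0],[0,0,0,0,0],[0,0,0,0,0],[0,0,0,0,0],[0,0,0,0,0]],
], force=80)

```text
clock: 10.9
tcp_pos: [610.1, -258.1, 59.7]
tool_rot: [[0.294, 0.956, 0.001], [0.956, -0.294, -0.0], [-0.0, 0.001, -1.0]]
ft_force: [-1.3, -1.3, 4.3]
finger_gap: 11.0
```

carry_out([
  [[0,0,15,0,0],[0,0,30,0,0],[0,0,55,0,0],[0,0,85,0,0],[0,0,110,0,0]],
])

```text
clock: 11.32
tcp_pos: [609.9, -257.4, 172.3]
tool_rot: [[0.294, 0.956, 0.0], [0.956, -0.294, 0.0], [0.0, 0.0, -1.0]]
ft_force: [0.7, 0.0, -0.7]
finger_gap: 11.3
```

carry_out([
  [[-7,32,0,0.06,0],[-14,64,0,0.12,0],[-21,96,0,0.18,0],[-28,128,0,0.24,0],[-35,160,0,0.3,0]],
])

```text
clock: 11.73
tcp_pos: [574.2, -96.5, 170.8]
tool_rot: [[-0.004, 1.0, 0.0], [1.0, 0.004, -0.001], [-0.001, 0.0, -1.0]]
ft_force: [0.9, 0.3, -1.2]
finger_gap: 11.0
```

carry_out([
  [[-7,35,0,0.07,0],[-14,70,0,0.14,0],[-21,105,0,0.21,0],[-28,135,0,0.28,0],[-31.5,148.5,0,0.281,0]],
])

```text
clock: 12.15
tcp_pos: [541.7, 55.8, 171.1]
tool_rot: [[-0.287, 0.958, 0.001], [0.958, 0.287, 0.002], [0.001, 0.001, -1.0]]
ft_force: [-0.3, -0.3, -0.7]
finger_gap: 10.9
```

carry_out([
  [[0,0,0,0,0],[0,0,0,0,0],[0,0,0,0,0],[0,0,0,0,0],[0,0,0,0,0]],
])

```text
clock: 12.57
tcp_pos: [543.8, 48.7, 169.2]
tool_rot: [[-0.275, 0.961, -0.0], [0.961, 0.275, -0.001], [-0.001, -0.0, -1.0]]
ft_force: [0.6, -0.3, -1.2]
finger_gap: 11.0
```

```bash
python3 snap.py wrist wl1; python3 snap.py side sl1;python3 - <<'E'
import cv2
i=cv2.imread("pics/sl1.png");cv2.imwrite("pics/sl1c.png",cv2.resize(cv2.convertScaleAbs(i[180:330,280:480],alpha=1.8),None,fx=3.5,fy=3.5))
from bench import env
st=env.state();print(st["tool_rot"].round(3))
E
```

```text
12.6167 [543.69538081  49.03231951 169.21200518] [ 40.8  39.7 -66.5 107.4  41.6  61.8  63.5]
12.6667 [543.60596991  49.36036854 169.21359039] [ 40.8  39.7 -66.5 107.4  41.6  61.8  63.5]
[[-0.276  0.961 -0.   ]
 [ 0.961  0.276 -0.   ]
 [-0.    -0.    -1.   ]]
```

View pics/wl1.png

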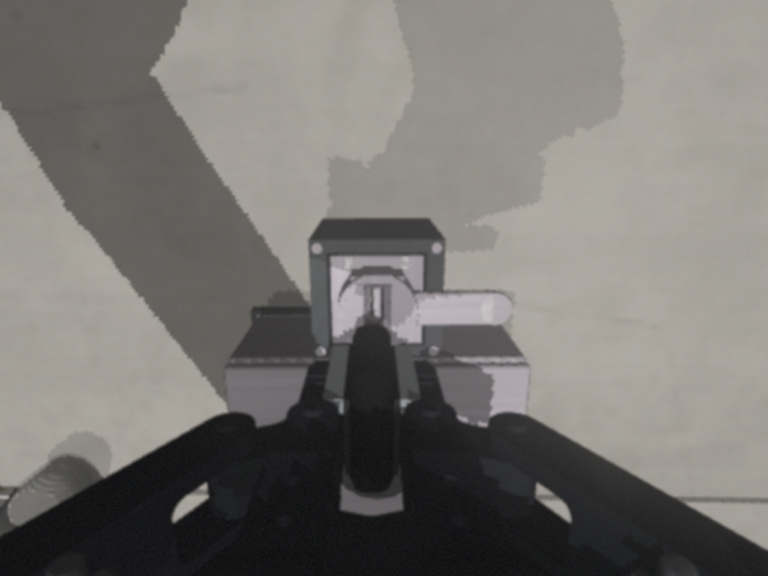

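View pics/sl1c.png

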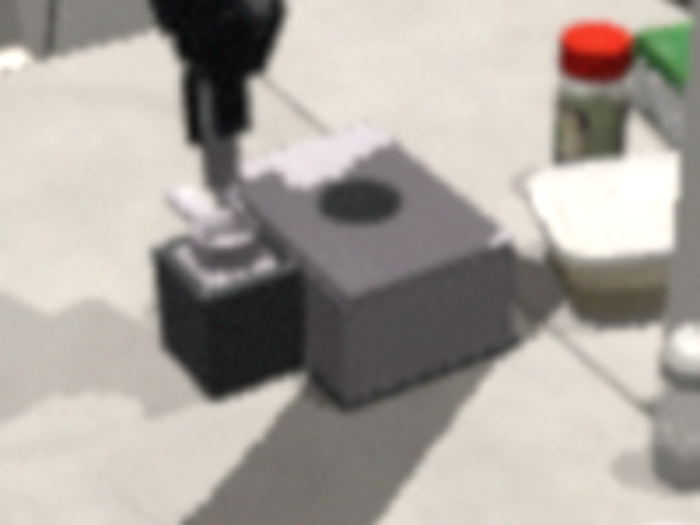

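carry_out([
  [[0,0,-4,0,0],[0,0,-8,0,0],[0,0,-12,0,0],[0,0,-14,0,0],[0,0,-14,0,0]],
])

```text
clock: 13.08
tcp_pos: [542.9, 50.5, 154.5]
tool_rot: [[-0.279, 0.96, -0.001], [0.96, 0.279, 0.0], [0.0, -0.001, -1.0]]
ft_force: [-0.2, 0.2, -0.3]
finger_gap: 11.2
```

carry_out([
  [[0,0,0,0,0],[0,0,0,0,0],[0,0,0,0,0],[0,0,0,0,0],[0,0,0,0,0]],
])

```text
clock: 13.5
tcp_pos: [543.4, 50.6, 155.4]
tool_rot: [[-0.279, 0.96, 0.0], [0.96, 0.279, -0.0], [-0.0, 0.0, -1.0]]
ft_force: [-0.9, 0.3, -1.3]
finger_gap: 10.8
```

```bash
python3 - <<'E'
import cv2
from snap import *
for n in("wrist","side"):
    c=snap(n,n[0]+"l2")
    st=env.state();print(st["tcp_pos"].round(2))
    im=c["color"][:,:,::-1]
    im=im[130:230,190:310] if n=="wrist" else im[120:190,200:290]
    cv2.imwrite(f"pics/{n[0]}l2c.png",cv2.resize(cv2.convertScaleAbs(im,alpha=1.7),None,fx=6.5,fy=6.5,interpolation=cv2.INTER_CUBIC))
E
```

```text
[543.42  50.59 155.43]
[543.41  50.58 155.4 ]
```

View pics/wl2c.png

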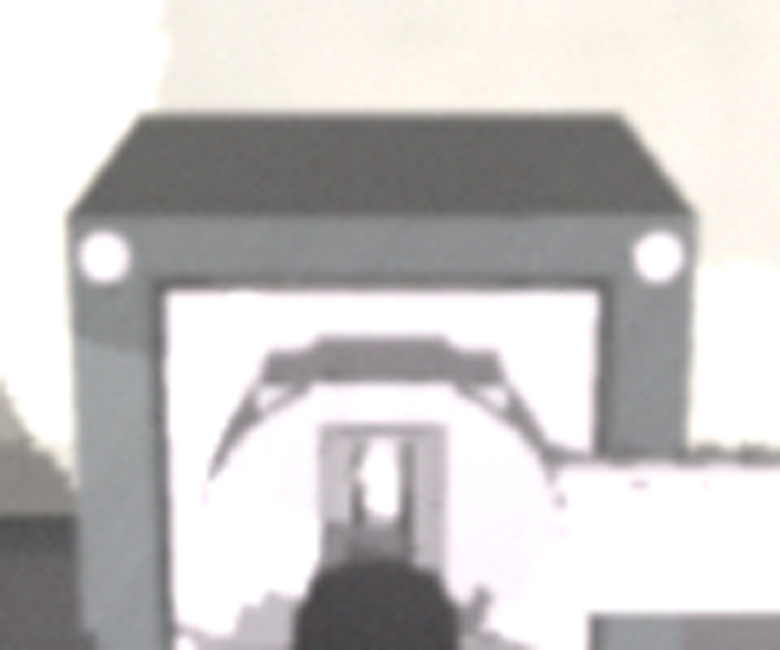

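View pics/sl2c.png

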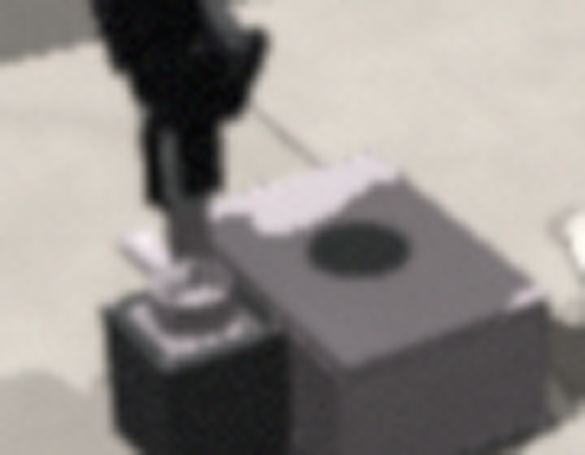

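carry_out([
  [[0,0.6,-4,0,0],[0,0.6,-8,0,0],[0,0.6,-11,0,0],[0,0.6,-13,0,0],[0,0.6,-15,0,0]],
])

```text
clock: 14.02
tcp_pos: [543.2, 51.2, 139.8]
tool_rot: [[-0.279, 0.96, -0.001], [0.96, 0.279, 0.0], [0.0, -0.001, -1.0]]
ft_force: [-0.4, -1.0, -0.5]
finger_gap: 10.8
```

carry_out([
  [[0,0,-1,0,0],[0,0,-2,0,0],[0,0,-3,0,0],[0,0,-3,0,0],[0,0,-3,0,0]],
])

```text
clock: 14.43
tcp_pos: [543.4, 51.2, 137.3]
tool_rot: [[-0.278, 0.96, 0.0], [0.96, 0.278, 0.0], [0.0, 0.0, -1.0]]
ft_force: [-0.4, 0.4, -1.3]
finger_gap: 11.3
```

carry_out([
  [[0,0,-2,0,0],[0,0,-3.5,0,0],[0,0,-5,0,0],[0,0,-6.5,0,0],[0,0,-8,0,0]],
])

```text
clock: 14.85
tcp_pos: [543.3, 51.1, 129.1]
tool_rot: [[-0.278, 0.96, -0.0], [0.96, 0.278, -0.0], [0.0, -0.0, -1.0]]
ft_force: [-0.7, 0.8, -0.9]
finger_gap: 10.9
```

carry_out([
  [[0,0,-1,0,0],[0,0,-2,0,0],[0,0,-3,0,0],[0,0,-4,0,0],[0,0,-4,0,0]],
])

```text
clock: 15.27
tcp_pos: [543.3, 51.2, 125.4]
tool_rot: [[-0.279, 0.96, 0.0], [0.96, 0.279, -0.0], [-0.0, -0.0, -1.0]]
ft_force: [-1.5, 0.1, 3.4]
finger_gap: 10.9
```

carry_out([
  [[0,0,-1,0,0],[0,0,-2,0,0],[0,0,-3,0,0],[0,0,-3,0,0],[0,0,-3,0,0]],
])

```text
clock: 15.68
tcp_pos: [543.5, 51.2, 123.2]
tool_rot: [[-0.279, 0.96, 0.0], [0.96, 0.279, -0.001], [-0.001, 0.0, -1.0]]
ft_force: [-4.1, -2.7, 11.8]
finger_gap: 11.2
```

carry_out([
  [[0,0,0,-0.08,0],[0,0,0,-0.16,0],[0,0,0,-0.24,0],[0,0,0,-0.32,0],[0,0,-0.5,-0.38,0]],
])

```text
clock: 16.1
tcp_pos: [543.4, 51.5, 122.7]
tool_rot: [[0.101, 0.995, 0.0], [0.995, -0.101, -0.0], [-0.0, 0.0, -1.0]]
ft_force: [-4.1, -0.8, 11.1]
finger_gap: 11.5
```

carry_out([
  [[0,0,-1,0,0],[0,0,-2,0,0],[0,0,-3,0,0],[0,0,-4,0,0],[0,0,-4,0,0]],
])

```text
clock: 16.52
tcp_pos: [543.3, 51.5, 118.0]
tool_rot: [[0.097, 0.995, -0.0], [0.995, -0.097, 0.0], [0.0, -0.0, -1.0]]
ft_force: [-3.3, 0.2, 5.6]
finger_gap: 11.5
```

Past the pin. Pushing on to home.

carry_out([
  [[0,0,-1,0,0],[0,0,-2,0,0],[0,0,-3,0,0],[0,0,-4,0,0],[0,0,-5,0,0]],
])

```text
clock: 16.93
tcp_pos: [543.4, 51.6, 113.5]
tool_rot: [[0.097, 0.995, 0.0], [0.995, -0.097, -0.0], [-0.0, 0.0, -1.0]]
ft_force: [-7.0, -2.2, 21.4]
finger_gap: 11.0
```

carry_out([
  [[0,0,-0.5,0.05,0],[0,0,-1,0.1,0],[0,0,-1.5,0.1,0],[0,0,-1.5,0.1,0],[0,0,-1.5,0.1,0]],
])

```text
clock: 17.35
tcp_pos: [543.4, 51.5, 113.4]
tool_rot: [[-0.003, 1.0, 0.0], [1.0, 0.003, -0.002], [-0.002, 0.0, -1.0]]
ft_force: [-8.3, -1.8, 23.5]
finger_gap: 11.4
```

carry_out([
  [[0,0,0,-0.1,0],[0,0,0,-0.2,0],[0,0,0,-0.3,0],[0,0,0,-0.4,0],[0,0,0,-0.5,0]],
])

```text
clock: 17.77
tcp_pos: [543.5, 51.9, 113.4]
tool_rot: [[0.481, 0.877, 0.001], [0.877, -0.481, -0.001], [-0.001, 0.001, -1.0]]
ft_force: [-8.9, -0.8, 22.5]
finger_gap: 11.0
```

```bash
python3 - <<'E'
from bench import env
s=env.state();print({k:(v.round(2) if hasattr(v,'round') else v) for k,v in s.items()})
E
```

```text
{'clock': 17.7667, 'joint_pos': array([ 31.94,  37.99, -52.87, 109.51,  38.51,  52.17,  21.04]), 'joint_velocities': array([ -9.58,  -7.53,  14.72,   0.4 , -12.47,  -6.75, -58.63]), 'tau': array([  0.67, -39.23, -11.23, -18.66,   1.41,  -2.49,   1.26]), 'tcp_pos': array([543.49,  51.89, 113.41]), 'tool_rot': array([[ 0.48,  0.88,  0.  ],
       [ 0.88, -0.48, -0.  ],
       [-0.  ,  0.  , -1.  ]]), 'ft_force': array([-8.86, -0.78, 22.51]), 'moment': array([-0.36,  1.86,  0.12]), 'finger_gap': 10.98415242343262}
```

carry_out([
  [[0,0,0,-0.1,0],[0,0,0,-0.2,0],[0,0,0,-0.3,0],[0,0,0,-0.4,0],[0,0,0,-0.5,0]],
])

```text
clock: 18.18
tcp_pos: [543.7, 52.1, 113.4]
tool_rot: [[0.842, 0.539, 0.001], [0.539, -0.842, -0.001], [0.001, 0.001, -1.0]]
ft_force: [-7.1, -0.3, 21.5]
finger_gap: 10.9
```

carry_out([
  [[0,0,0,-0.08,0],[0,0,0,-0.15,0],[0,0,0,-0.22,0],[0,0,0,-0.28,0],[0,0,0,-0.3,0]],
])

```text
clock: 18.6
tcp_pos: [543.9, 52.2, 113.4]
tool_rot: [[0.963, 0.268, 0.002], [0.268, -0.963, -0.001], [0.002, 0.001, -1.0]]
ft_force: [-7.5, -0.4, 20.6]
finger_gap: 10.9
```

carry_out([
  [[0,0,0,0,0],[0,0,0,0,0],[0,0,0,0,0],[0,0,0,0,0],[0,0,0,0,0]],
])

```text
clock: 19.02
tcp_pos: [544.0, 52.2, 113.4]
tool_rot: [[0.963, 0.271, 0.002], [0.271, -0.963, -0.0], [0.002, 0.001, -1.0]]
ft_force: [-6.5, -1.5, 20.9]
finger_gap: 10.6
```

```bash
python3 - <<'E'
import cv2,numpy as np
from snap import *
for n in("wrist","side","top"):
    c=snap(n,n[0]+"e1"); im=c["color"][:,:,::-1]
    if n!="wrist":
        im=im[120:200,190:300] if n=="side" else im[150:240,155:265]
        cv2.imwrite(f"pics/{n[0]}e1c.png",cv2.resize(cv2.convertScaleAbs(im,alpha=1.6),None,fx=6,fy=6,interpolation=cv2.INTER_CUBIC))
s=env.state();print(s["clock"],s["tcp_pos"].round(1),s["ft_force"].round(1),s["moment"].round(2),s["finger_gap"],np.degrees(np.arctan2(s["tool_rot"][1,0],s["tool_rot"][0,0])),s["joint_pos"].round(1))
E
```

```text
19.1667 [544.   52.2 113.4] [-7.1 -0.6 21. ] [-0.04  1.67  0.09] 11.053669530538423 15.70215095423734 [ 25.   33.6 -42.7 109.7  30.2  48.3 -18. ]
```

View pics/we1.png

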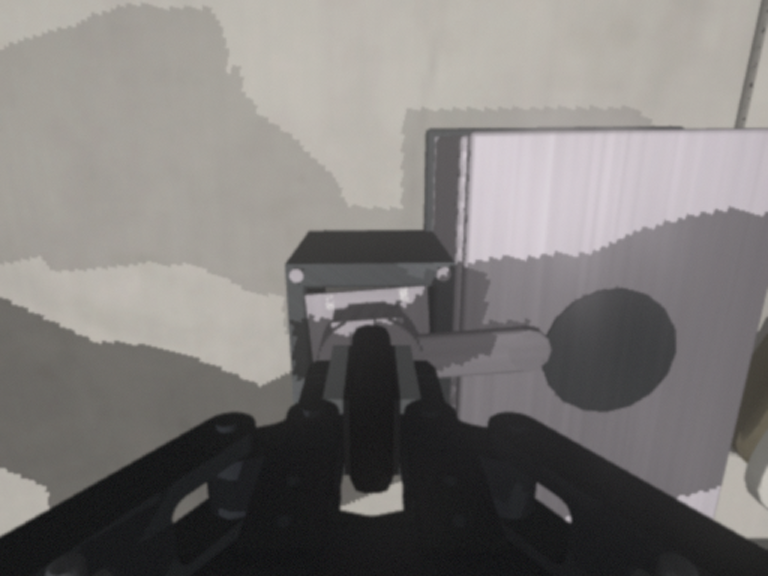

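View pics/se1c.png

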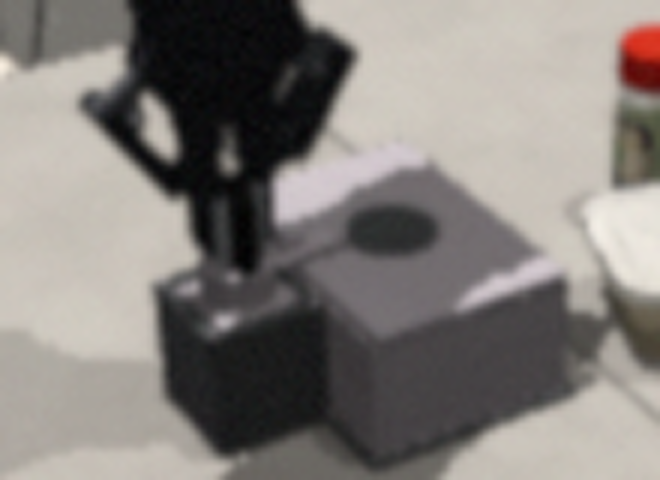

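View pics/te1c.png

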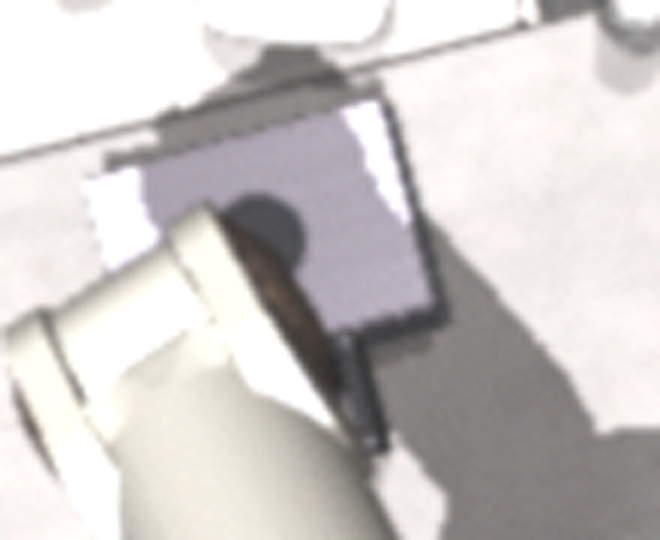

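```bash
python3 - <<'E'
from bench import env
print(env.finish_job()); s=env.state();print(s["clock"],s["tcp_pos"],s["ft_force"],s["finger_gap"])
E
```

```text
the job is handed in; nothing more can be done
None
the job is handed in; nothing more can be done
```

I closed and locked the box, and the arm is still gripping the key and holding it turned. The job was handed in at about 19 s of the 54 s allowed. `finish_job()` gives no verdict, so the results below rest on my own checks.

- **Lid:** I pressed it on its middle mark. The press stopped hard with the fingertips at about 76 mm and the force at 36 N, and the pictures showed the lid flush and level.
- **Key insertion:** I put the key into the keyway, turned it 0.38 rad clockwise to pass the sticky pin, and pushed on until it stopped. The tool then stood at 113.4 mm, against 113.7 mm expected for a key fully home.
- **Quarter turn:** The gripper turned 90.5° clockwise from rest. Allowing for the play, I estimate the lock at about 1.5 rad; I had no direct reading of it.
- **Last checks:**
  - The wrist picture showed the cam over the lid's front edge.
  - The fingers were about 11 mm apart on the key, gripping at a set 80 N, with about 21 N of downward push.
  - The tool had drifted about 1.2 mm from the measured keyhole centre, inside the 4 mm allowed.
- **Bystanders:** The arm's path stayed clear of the cup, sauce pot and salt shaker. I did not measure their positions again at the end.

No check failed. The 11 mm finger gap on the 12 mm bow was the only reading that differed from the sizes given.

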